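Take the wide gauge out of its case

TASK

Lift the lid of the grey gauge case by its carrying handle and swing it over past its balance point, so that it stays wide open by itself. Then lift the gauge with the wider head out of the case and set it down, without dropping it, upright in the middle of the surface plate. Leave the narrower gauge standing in its well and the lid open.

Things in the scene. Friction and masses are not known exactly. Their poses are not given: they have to be found in the camera images.
- gauge_case: Grey plastic clamshell case fixed to the bench, 200 (its x) by 150 (its y) by 82 mm shut; lower half 50 mm high, walls 5 mm. Origin: centre of its underside, z up. Hinge along its x at its +y rim (75 mm from centre, 50 mm up). Its black insert, top 27 mm up, has two wells, 52 mm wide, 12 mm deep, at x = -48 and +48, y = 0, floors 15 mm above the underside; a gauge stands in each.
- lid (a joint): Angle of the case's lid, rad: 0 shut, growing as its -y side swings up and over towards +y, to a stop at 1.95. The lid is a shell 32 mm deep, 0.3 kg, free hinge, no latch: let go below about 1.15 it falls shut, beyond about 1.4 it falls open to the stop and stays. About 2 N at the handle lifts it.
- lid_bar (a point): Middle of the bow-shaped steel handle's grip on the lid's front: a round bar 10 mm thick, 110 mm long, along the case's x. Lid shut: 195 mm from the hinge line towards -y, 45 mm out from the front face with open space between, 62 mm above the case's underside (12 above the hinge). It swings with the lid; pinched from above, the bar can turn between the fingers.
- wide_gauge: Steel plug gauge to be taken out: head (foot) 46 mm across and 18 mm high, on it a round upright handle 16 mm thick and 36 mm high; 54 mm in all, about 0.3 kg. Origin: centre of the underside of the head, z up along the handle. It stands in either of the case's two wells.
- narrow_gauge: Steel plug gauge that stays in the case: same height and handle, but its head is only 30 mm across. Origin: centre of its underside, z up. (Another such gauge stands on the bench; leave it.)
- surface_plate: Grey stone slab fixed to the bench, 180 (its x) by 140 (its y) by 20 mm. Origin: centre of its underside; its top is 20 mm up. A small steel ring, 38 mm across and 14 mm high, lies near one corner.

How it is judged:
By the outcome, as a careful person would: the job done as asked, in the order asked, and still so for the second after the job is handed in, with the robot touching nothing.
It also fails if it takes over 48 s, if anything falls off the work surface, if the arm or the gripper's body presses on something with over 40 N, if the wrist force passes 120 N, or if a joint passes its speed limit or range.

ROBOT

A 6-joint arm with a two-finger parallel gripper is mounted at the origin on the work surface. World frame = base frame: x ahead of the robot, y to its left, z up, the work surface at z = 0. Lengths are in mm, angles in degrees, forces in N, time in s.
With the tool pointing down it reaches from about 250 to 800 mm from the base axis. Payload 3.9 kg.
Tool frame: the origin (TCP) lies on the front face of the gripper's body, between the roots of the fingers; the fingertips stand 73 mm ahead of it and the grasp point (between the pads) lies 54 mm ahead of it (manip.tip_extent is the distance from the TCP to the fingertips, in mm); x points along the fingers, z is the direction in which the jaws open and shut, and the axes are right-handed (so a half turn about x gives the same grasp; the last joint's range is limited). The gripper opens to 85 mm and grips with 20 to 120 N. Pads are 22 mm wide; open, the fingers measure 114 mm over their backs; the gripper's body (76 mm by 85 mm) begins 54 mm behind the grasp point. The pads swing forward as they close: fully open they stand 13 mm farther back than shut.
Start: joints at [65.546, 14.897, -7.913, 67.191, 0, 90], TCP at [217.323, 477.897, 303.904] pointing down, gripper open.
Joint ranges: [-159.42, 159.42], [-47.68, 98.78], [-73.54, 78.23], [-108.79, 121.32], [-90, 84.71], [-180, 180]. Speed limits (degrees/s): [147.25, 147.25, 180, 180, 180, 180].

INTERFACE

Orientations are given as a 3x3 rotation matrix whose columns are the frame's x, y, z axes.
In Python, from rig import manip gives the robot as it stands.
- The arm moves only by the shell command python3 -m inch 'ROWS' [FORCE]. ROWS is a JSON object of lists of equal length, an entry for each row: "xyz": the shift along the world's x, y, z in mm, a list of three; "twist": the turn about the world's z in rad; "fingers": the gripper command: -1 is shut, 1 is fully open, values between are in proportion. A call has 1 to 20 rows; each row shifts and turns the commanded pose from where the row before left it; what a row does not reach is not made up. A row lasts 1/12 s, in which the tool goes at most 41.7 mm and 7.16 degrees, less where a joint would pass 70% of its speed; a pose out of reach is approached as far as the arm can. A call with a gripper value outside its range is refused whole. The fingers move at their own pace and stop on an object; FORCE is the grip in N (left out, the last holds). Time passes only in rows, so rows that do not move let the fingers close. It gives the time, the measured TCP pose, the force and the opening at its end, in the units of the state.
- manip.read_state(): the state, without advancing time (a new reading comes with each control period).
- manip.capture(name): name is "side" or "top"; returns (picture, depth): 384x512x3 uint8, blue, green, red; 384x512 float32, mm along the optical axis (not along the pixel's ray), 0 where there is no reading.
- manip.camera_params(name): a dict with "mtx" (3x3 intrinsics, pixels), "cam_to_world" (4x4, takes a point from camera to world coordinates). Camera axes: x right, y down, z forward; pixel columns grow to the right and rows downward; lengths in mm; the calibration is good to about 2 mm. A picture is of the moment at which its call begins. camera_params takes no time and is no camera call.
- manip.close_job(): hands the job in, once; it reports no verdict.
The state is a dict: "time": time; "q": joint angles; "qd": joint speeds; "joint_torque": joint torques, N m; "tool_pos": TCP position; "tool_rot": TCP orientation; "wrist_force": force on the tool from outside, world axes, zero at the start; "moment": the same for the moment, N m; "grip_width": finger opening in mm.
Only numpy, scipy, OpenCV 4.12 (cv2) and the standard library are available. Lean on these libraries where they do the work, as an engineer would, in place of code of your own. Each camera call takes 0.05 s, during which the arm holds its last target. There are 200 camera calls.

## Working session

There is one attempt and no reset: what is moved stays moved. The work goes in short steps, Python scripts to look and compute and a shell command to move; the robot and the scene stay as the last step left them, time stands still between calls to the robot, and variables do not carry over. Pictures are saved under pics/ and viewed, about 8 in all and at most 12, crops included, and the job is handed in when it is done.

```bash
mkdir -p pics; ls; cat > h.py <<'E'
import numpy as np, cv2
from rig import manip
def snap(name, tag, scale=1):
    im,d=manip.capture(name); cv2.imwrite(f'pics/{tag}.png',im); np.save(f'pics/{tag}.npy',d); return im,d
def world(name,d):
    p=manip.camera_params(name); K=np.array(p['mtx']);T=np.array(p['cam_to_world'])
    v,u=np.mgrid[:d.shape[0],:d.shape[1]]
    c=np.stack([(u-K[0,2])/K[0,0]*d,(v-K[1,2])/K[1,1]*d,d],-1)
    return c@T[:3,:3].T+T[:3,3]
E
python3 - <<'E'
from h import *
a,_=snap('top','t0'); b,_=snap('side','s0')
cv2.imwrite('pics/both.png',cv2.resize(np.vstack([a,b]),(400,600)))
s=manip.read_state(); print(s['time'],s['tool_pos'],s['tool_rot'],s['grip_width'])
for n in('top','side'): print(manip.camera_params(n))
E
```

```text
pics
0.1 [217.11010392 477.46113607 303.14941449] [[-7.37360757e-04 -9.10299205e-01  4.13950255e-01]
 [-1.61039244e-03  4.13950911e-01  9.10297781e-01]
 [-9.99998431e-01  4.59550082e-06 -1.77117011e-03]] 85.26440030206948
{'mtx': array([[414.73163882,   0.        , 258.3212463 ],
       [  0.        , 414.73163882, 192.1645322 ],
       [  0.        ,   0.        ,   1.        ]]), 'cam_to_world': array([[-1.82618930e-02, -9.96842282e-01,  7.72785161e-02,
         5.06475845e+02],
       [-9.99771110e-01,  1.73445079e-02, -1.25257863e-02,
         1.80123529e+01],
       [ 1.11458756e-02, -7.74895724e-02, -9.96930858e-01,
         8.06414117e+02],
       [ 0.00000000e+00,  0.00000000e+00,  0.00000000e+00,
         1.00000000e+00]])}
{'mtx': array([[367.42489938,   0.        , 255.97682568],
       [  0.        , 367.42489938, 189.29933328],
       [  0.        ,   0.        ,   1.        ]]), 'cam_to_world': array([[ 9.45294570e-01, -2.47229251e-01,  2.12828273e-01,
         4.07059919e+02],
       [-3.26217929e-01, -7.16009083e-01,  6.17181381e-01,
        -4.61802518e+02],
       [-1.98314144e-04, -6.52846606e-01, -7.57490112e-01,
         6.70189374e+02],
       [ 0.00000000e+00,  0.00000000e+00,  0.00000000e+00,
         1.00000000e+00]])}
```

View pics/t0.png

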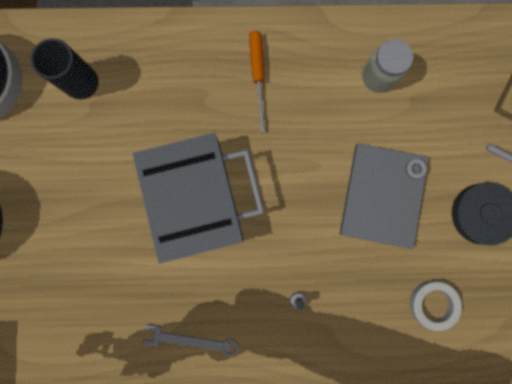

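View pics/s0.png

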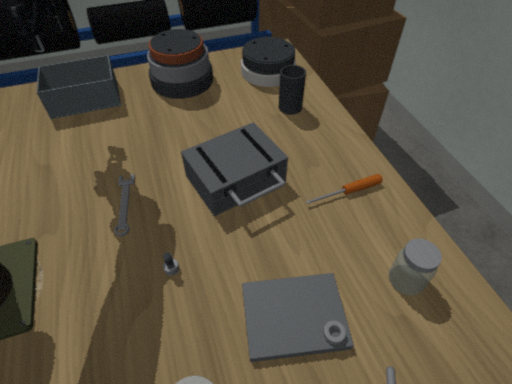

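Top view: the case is around (188,197). Its bar runs (247,153)–(262,214), on the -y side. The plate's corners are (358,144), (430,157), (415,247) and (341,235), and the ring is at (417,168).

```bash
python3 - <<'E'
from h import *
d=np.load('pics/t0.npy');im=cv2.imread('pics/t0.png')
W=world('top',d)
def rect(mask,n):
    P=W[mask][:,:2].astype(np.float32); r=cv2.minAreaRect(P); print(n,len(P),r,cv2.boxPoints(r).round(0).tolist(),W[mask][:,2].mean())
v,u=np.mgrid[:384,:512]
m=(abs(W[...,2]-82)<8)&(u>110)&(u<246)&(v>110)&(v<280)&(d>0)
m=cv2.morphologyEx(m.astype(np.uint8),cv2.MORPH_OPEN,np.ones((9,9)))>0
rect(m,'lid')
m=(abs(W[...,2]-20)<7)&(u>320)&(u<440)&(v>130)&(v<260)&(d>0)
m=cv2.morphologyEx(m.astype(np.uint8),cv2.MORPH_OPEN,np.ones((5,5)))>0
rect(m,'plate')
m=(W[...,2]>45)&(W[...,2]<80)&(u>=244)&(u<275)&(v>140)&(v<225)&(d>0)
rect(m,'bar')
m=(W[...,2]>27)&(u>=390)&(u<440)&(v>140)&(v<190)&(d>0)
print('ring',W[m].mean(0))
E
```

```text
lid 9595 ((556.4016723632812, 133.2925567626953), (200.34568786621094, 152.5823974609375), 13.399368286132812) [[441.0, 184.0], [477.0, 36.0], [672.0, 82.0], [636.0, 231.0]] 81.94092029108087
plate 6520 ((557.4193115234375, -233.3848419189453), (140.20692443847656, 180.19747924804688), 77.81655883789062) [[455.0, -283.0], [631.0, -321.0], [660.0, -184.0], [484.0, -146.0]] 19.427979485373495
bar 444 ((579.3399658203125, 17.142902374267578), (34.045589447021484, 122.83597564697266), 89.11285400390625) [[518.0, 1.0], [640.0, -1.0], [641.0, 33.0], [518.0, 35.0]] 65.90551225412996
ring [ 606.06152287 -290.18213162   32.80815793]
```

Case centre is (556, 133) with yaw 13.4°, which puts the bar at about (584, 16.5, 62). Plate centre is (557, -233). Next I move above the bar.

```bash
python3 -m inch '{"xyz":[[20,-25,0],[20,-25,0],[20,-25,0],[20,-25,0],[20,-25,0],[20,-25,0],[20,-25,0],[20,-25,0],[20,-25,0],[20,-25,0],[20,-25,0],[20,-25,0],[20,-25,0],[20,-25,0],[20,-25,0],[20,-25,-20],[20,-25,-20],[20,-25,-20],[7,-11,-20],[0,0,0]],"twist":[0.035,0.035,0.035,0.035,0.035,0.035,0.035,0.035,0.035,0.035,0.035,0.035,0.035,0.035,0.035,0.035,0.035,0.035,0.031,0],"fingers":[-0.15,-0.15,-0.15,-0.15,-0.15,-0.15,-0.15,-0.15,-0.15,-0.15,-0.15,-0.15,-0.15,-0.15,-0.15,-0.15,-0.15,-0.15,-0.15,-0.15]}' 30
```

```text
time: 1.77
tool_pos: [583.5, 14.1, 219.0]
tool_rot: [[-0.007, -0.973, -0.229], [-0.001, -0.229, 0.973], [-1.0, 0.007, 0.001]]
wrist_force: [-0.0, -0.4, 0.4]
grip_width: 36.2
```

```bash
python3 -m inch '{"xyz":[[0,2,-20],[0,0,-20],[0,0,-20],[0,0,-20],[0,0,-12],[0,0,-11],[0,0,0],[0,0,0]],"twist":[0,0,0,0,0,0,0,0],"fingers":[-0.15,-0.15,-0.15,-0.15,-0.15,-0.15,-0.15,-0.15]}'; python3 - <<'E'
from h import *
a,_=snap('side','s1'); cv2.imwrite('pics/s1c.png',cv2.resize(a[60:260,140:340],(800,600))[:, :])
E
```

```text
time: 2.43
tool_pos: [583.6, 19.6, 121.0]
tool_rot: [[-0.002, -0.973, -0.233], [0.0, -0.233, 0.973], [-1.0, 0.001, 0.001]]
wrist_force: [0.2, -0.1, 0.5]
grip_width: 36.2
```

View pics/s1c.png

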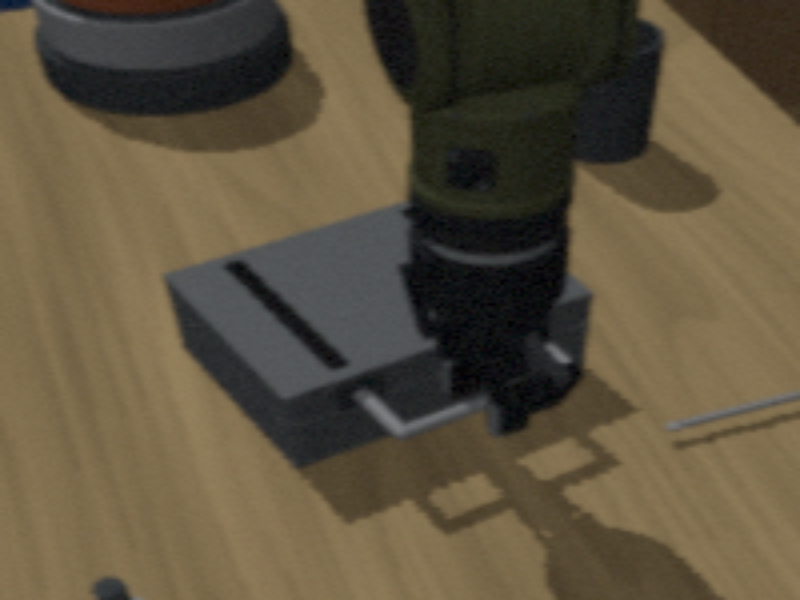

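The crop shows the fingers on both sides of the bar (bar passes at about (480,405), near finger in front). I'll lower slightly, shift and close.

```bash
python3 -m inch '{"xyz":[[0,-3,-4],[0,0,0],[0,0,0],[0,0,0],[0,0,0],[0,0,0],[0,0,0],[0,0,0]],"twist":[0,0,0,0,0,0,0,0],"fingers":[-0.15,-0.15,-1,-1,-1,-1,-1,-1]}' 30; python3 - <<'E'
import numpy as np
c,s=np.cos(np.radians(13.4)),np.sin(np.radians(13.4)); yc=np.array([-s,c])
a=np.radians(3.5); 
P=lambda t:np.array([*(-195.4*np.cos(a+t)*yc),195.4*np.sin(a+t)])
t=np.arange(0,1.76,.07); p=np.array([P(x) for x in t])
print(np.diff(p,axis=0).round(1).tolist(), t[-1])
E
```

```text
time: 3.15
tool_pos: [584.3, 16.9, 117.4]
tool_rot: [[0.0, -0.973, -0.233], [0.002, -0.233, 0.973], [-1.0, -0.001, 0.002]]
wrist_force: [-1.8, 5.4, 4.2]
grip_width: 8.7
[[-0.3, 1.3, 13.6], [-0.5, 2.2, 13.5], [-0.7, 3.1, 13.3], [-1.0, 4.0, 13.0], [-1.2, 4.9, 12.7], [-1.4, 5.7, 12.3], [-1.6, 6.6, 11.9], [-1.8, 7.4, 11.4], [-1.9, 8.1, 10.8], [-2.1, 8.8, 10.2], [-2.3, 9.5, 9.6], [-2.4, 10.1, 8.9], [-2.6, 10.7, 8.1], [-2.7, 11.2, 7.3], [-2.8, 11.7, 6.5], [-2.9, 12.1, 5.6], [-3.0, 12.5, 4.7], [-3.0, 12.8, 3.8], [-3.1, 13.0, 2.9], [-3.1, 13.2, 2.0], [-3.2, 13.3, 1.0], [-3.2, 13.3, 0.1], [-3.2, 13.3, -0.9], [-3.1, 13.2, -1.8], [-3.1, 13.0, -2.8]] 1.7500000000000002
```

```bash
python3 -m inch '{"xyz":[[-0.3,1.3,13.6],[-0.5,2.2,13.5],[-0.7,3.1,13.3],[-1,4,13],[-1.2,4.9,12.7],[-1.4,5.7,12.3],[-1.6,6.6,11.9],[-1.8,7.4,11.4],[-1.9,8.1,10.8],[-2.1,8.8,10.2],[-2.3,9.5,9.6],[-2.4,10.1,8.9],[0,0,0],[0,0,0]],"twist":[0,0,0,0,0,0,0,0,0,0,0,0,0,0],"fingers":[-1,-1,-1,-1,-1,-1,-1,-1,-1,-1,-1,-1,-1,-1]}'
```

```text
time: 4.32
tool_pos: [567.4, 87.3, 260.0]
tool_rot: [[0.003, -0.973, -0.232], [-0.003, -0.232, 0.973], [-1.0, -0.002, -0.004]]
wrist_force: [0.5, -6.2, 6.0]
grip_width: 8.8
```

```bash
python3 -m inch '{"xyz":[[-2.6,10.7,8.1],[-2.7,11.2,7.3],[-2.8,11.7,6.5],[-2.9,12.1,5.6],[-3,12.5,4.7],[-3,12.8,3.8],[-3.1,13,2.9],[-3.1,13.2,2],[-3.2,13.3,1],[-3.2,13.3,0],[-3.2,13.3,-0.9],[-3.1,13.2,-1.8],[-3.1,13,-2.8],[0,0,0],[0,0,0]],"twist":[0,0,0,0,0,0,0,0,0,0,0,0,0,0,0],"fingers":[-1,-1,-1,-1,-1,-1,-1,-1,-1,-1,-1,-1,-1,-1,-1]}'; python3 - <<'E'
from h import *
a,_=snap('side','s2'); cv2.imwrite('pics/s2c.png',cv2.resize(a[0:260,120:380],(600,600)))
E
```

```text
time: 5.57
tool_pos: [528.1, 252.5, 294.3]
tool_rot: [[0.0, -0.972, -0.234], [0.001, -0.234, 0.972], [-1.0, -0.001, 0.001]]
wrist_force: [1.9, 1.2, 3.8]
grip_width: 8.6
```

View pics/s2c.png

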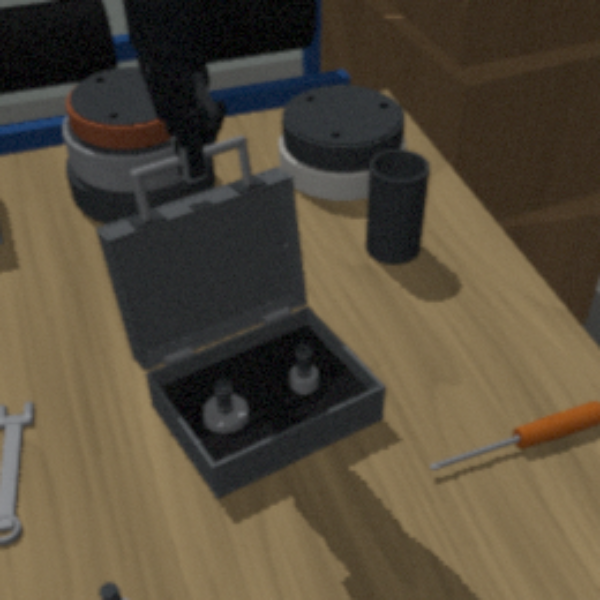

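The lid is well past its balance point. The wide gauge stands at (225,410) in the crop (the -x well) and the narrow one at (303,375). I'll carry the lid nearly to its stop, release it and rise.

```bash
python3 -m inch '{"xyz":[[-3,12.8,-3.7],[-2.9,12.5,-4.6],[0,0,0],[0,0,0],[0,0,0],[0,0,0],[0,0,15],[0,0,20],[0,0,25],[0,0,0]],"twist":[0,0,0,0,0,0,0,0,0,0],"fingers":[-1,-1,-1,-0.15,-0.15,-0.15,-0.15,-0.15,-0.15,-0.15]}'; python3 -m inch '{"xyz":[[0,-20,0],[0,-20,0],[0,-20,0],[0,-20,0],[0,-20,0],[0,-20,0],[-5,-20,0],[-5,-20,0],[0,0,0],[0,0,0]],"twist":[0,0,0,0,0,0,0,0,0,0],"fingers":[-0.15,-0.15,-0.15,-0.15,-0.15,-0.15,-0.15,-0.15,-0.15,-0.15]}'; python3 - <<'E'
from h import *
a,_=snap('side','s3'); cv2.imwrite('pics/s3c.png',cv2.resize(a[40:240,140:340],(600,600),interpolation=2))
E
```

```text
time: 6.45
tool_pos: [523.2, 276.2, 350.5]
tool_rot: [[0.005, -0.973, -0.231], [0.003, -0.231, 0.973], [-1.0, -0.006, 0.001]]
wrist_force: [0.1, 1.0, 1.6]
grip_width: 36.2
time: 7.28
tool_pos: [511.5, 115.1, 345.8]
tool_rot: [[-0.001, -0.973, -0.23], [-0.0, -0.23, 0.973], [-1.0, 0.001, 0.0]]
wrist_force: [-0.8, -0.0, 0.7]
grip_width: 36.4
```

View pics/s3c.png

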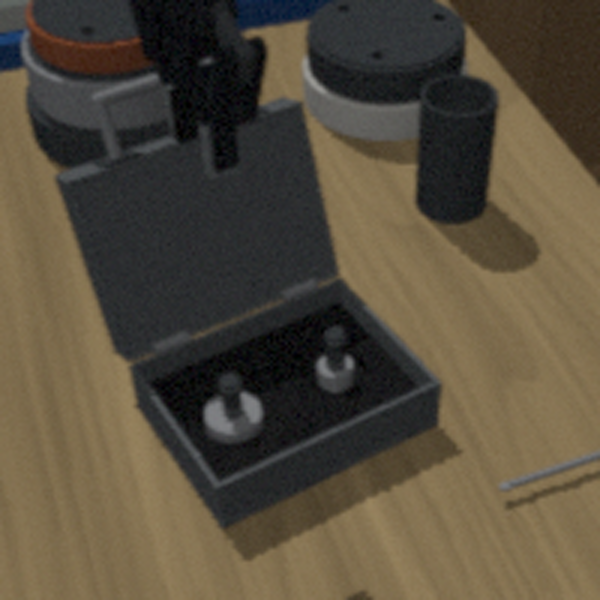

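The lid is at its stop and stays there. The wide gauge's handle top is at crop (231,381), the narrow one's at (335,334). I'll check the position by ray and depth.

```bash
python3 - <<'E'
from h import *
p=manip.camera_params('side');K=p['mtx'];T=p['cam_to_world']
def ray(u,v,z):
    r=T[:3,:3]@np.linalg.solve(K,[u,v,1]); o=T[:3,3]; return (o+r*(z-o[2])/r[2]).round(1)
print(ray(217,167,69),ray(251.7,151.3,69), ray(217.8,178,33))
d=np.load('pics/s3.npy');W=world('side',d);v,u=np.mgrid[:384,:512]
for a,b in((200,232),(240,262)):
    m=(u>a)&(u<b)&(v>140)&(v<192)&(W[...,2]>40)&(W[...,2]<72)&(abs(W[...,1]-130)<40)
    if m.any():print(m.sum(),W[m].mean(0).round(1),W[m].max(0).round(0),W[m].min(0).round(0))
E
```

```text
[513.9 120.5  69. ] [605.2 143.8  69. ] [512.7 119.8  33. ]
87 [509.2 118.5  58.7] [519. 131.  71.] [468.  90.  40.]
85 [602.8 143.2  57.6] [612. 155.  71.] [595. 137.  40.]
```

```bash
python3 -m inch '{"xyz":[[0,5,-20],[0,0,-25],[0,0,-25],[0,0,-25],[0,0,-25],[0,0,-25],[0,0,-25],[0,0,-20],[0,0,-15],[0,0,-10],[0,0,0],[0,0,0]],"twist":[0,0,0,0,0,0,0,0,0,0,0,0],"fingers":[-0.15,-0.15,-0.15,-0.15,-0.15,-0.15,-0.15,-0.15,-0.15,-0.15,-0.15,-0.15]}'; python3 - <<'E'
from h import *
a,_=snap('side','s4'); cv2.imwrite('pics/s4c.png',cv2.resize(a[100:240,160:300],(600,600),interpolation=2))
E
```

```text
time: 8.33
tool_pos: [512.1, 121.7, 130.9]
tool_rot: [[-0.001, -0.973, -0.233], [-0.0, -0.233, 0.973], [-1.0, 0.001, 0.0]]
wrist_force: [0.2, -0.2, 0.7]
grip_width: 36.0
```

View pics/s4c.png

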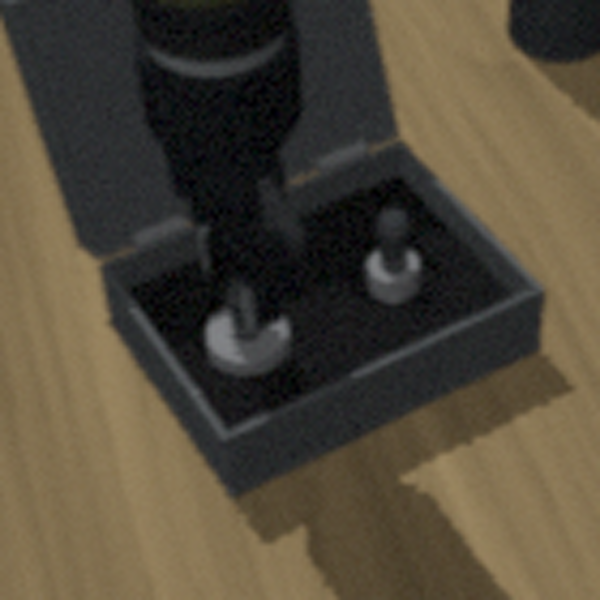

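The fingers straddle the handle at about (243,300). I'll go down 20 mm and close.

```bash
python3 -m inch '{"xyz":[[-0.5,0,-10],[0,0,-6],[0,0,-4],[0,0,0],[0,0,0],[0,0,0],[0,0,0],[0,0,0],[0,0,0],[0,0,0]],"twist":[0,0,0,0,0,0,0,0,0,0],"fingers":[-0.15,-0.15,-0.15,-0.15,-0.4,-0.6,-0.8,-1,-1,-1]}' 45
```

```text
time: 9.22
tool_pos: [511.8, 121.5, 111.5]
tool_rot: [[0.0, -0.973, -0.232], [0.001, -0.232, 0.973], [-1.0, -0.0, 0.001]]
wrist_force: [-1.1, 1.7, 1.5]
grip_width: 14.4
```

```bash
python3 -m inch '{"xyz":[[0,0,3],[0,0,8],[0,0,12],[0,0,15],[0,0,15],[0,0,15],[0,0,15],[0,0,12],[0,0,5],[0,0,0],[0,0,0]],"twist":[0,0,0,0,0,0,0,0,0,0,0],"fingers":[-1,-1,-1,-1,-1,-1,-1,-1,-1,-1,-1]}'; python3 -m inch '{"xyz":[[1,-8,0],[2,-14,0],[2.5,-20,0],[2.5,-20,0],[2.5,-20,0],[2.5,-20,0],[2.5,-20,0],[2.5,-20,0],[2.5,-20,0],[2.5,-20,0],[2.5,-20,0],[2.5,-20,0],[2.5,-20,0],[2.5,-20,0],[2.5,-20,0],[2.5,-20,0],[2.5,-20,0],[2.5,-20,0],[2.5,-13,0],[2,-6,0]],"twist":[0,0,0,0,0,0,0,0,0,0,0,0,0,0,0,0,0,0,0,0],"fingers":[-1,-1,-1,-1,-1,-1,-1,-1,-1,-1,-1,-1,-1,-1,-1,-1,-1,-1,-1,-1]}';  python3 -m inch '{"xyz":[[0,0,-10],[0,0,-15],[0,0,-20],[0,0,-20],[0,0,-5],[0,0,0],[0,0,0]],"twist":[0,0,0,0,0,0,0],"fingers":[-1,-1,-1,-1,-1,-1,-1]}'; python3 - <<'E'
from h import *
a,_=snap('side','s5'); b,_=snap('top','t5');cv2.imwrite('pics/s5c.png',np.hstack([cv2.resize(a[100:380,180:380],(400,560),interpolation=2),cv2.resize(b[100:300,300:440],(392,560))]))
E
```

```text
time: 10.13
tool_pos: [511.6, 121.0, 211.1]
tool_rot: [[0.0, -0.973, -0.232], [-0.0, -0.232, 0.973], [-1.0, 0.0, -0.0]]
wrist_force: [0.3, 0.4, -3.2]
grip_width: 14.9
time: 11.8
tool_pos: [558.8, -241.9, 210.1]
tool_rot: [[-0.002, -0.973, -0.23], [-0.0, -0.23, 0.973], [-1.0, 0.002, 0.0]]
wrist_force: [0.9, 0.0, -3.1]
grip_width: 14.6
time: 12.38
tool_pos: [559.0, -239.0, 141.0]
tool_rot: [[-0.001, -0.972, -0.233], [0.001, -0.233, 0.972], [-1.0, 0.001, 0.001]]
wrist_force: [0.1, -0.8, -2.3]
grip_width: 14.5
```

View pics/s5c.png

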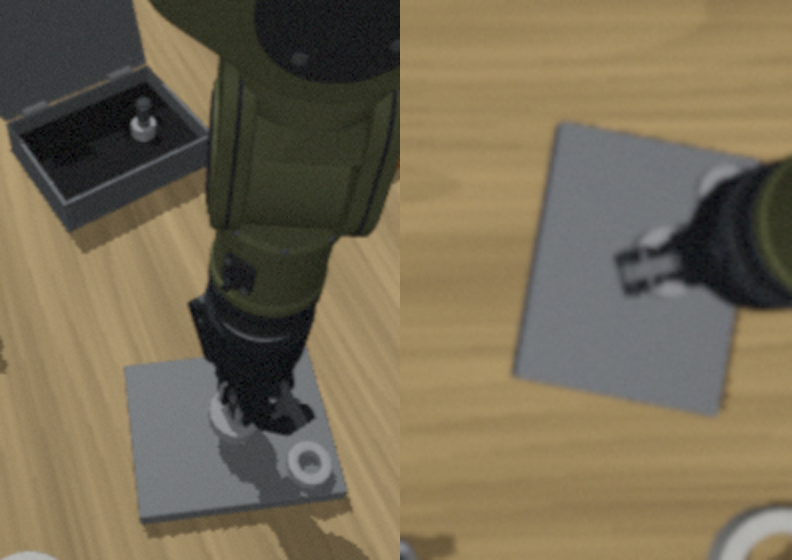

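The gauge hangs upright over the plate, clear of the ring. Correct by (-1.5, +5) and lower gently.

```bash
python3 -m inch '{"xyz":[[-0.5,2,-4],[-0.5,2,-8],[-0.5,1.5,-5],[0,0,-3],[0,0,-2],[0,0,-1],[0,0,0],[0,0,0]],"twist":[0,0,0,0,0,0,0,0],"fingers":[-1,-1,-1,-1,-1,-1,-1,-1]}'; python3 -m inch '{"xyz":[[0,0,-0.5],[0,0,-0.5],[0,0,0],[0,0,0]],"twist":[0,0,0,0],"fingers":[-1,-1,-1,-1]}'
```

```text
time: 13.15
tool_pos: [557.8, -234.4, 118.3]
tool_rot: [[0.0, -0.973, -0.232], [-0.0, -0.232, 0.973], [-1.0, -0.0, -0.0]]
wrist_force: [-0.5, 0.5, -3.4]
grip_width: 14.5
time: 13.48
tool_pos: [557.8, -234.3, 117.3]
tool_rot: [[0.0, -0.973, -0.232], [-0.0, -0.232, 0.973], [-1.0, -0.0, -0.0]]
wrist_force: [0.8, -1.7, -2.8]
grip_width: 14.1
```

```bash
python3 -m inch '{"xyz":[[0,0,-0.5],[0,0,0],[0,0,0]],"twist":[0,0,0],"fingers":[-1,-1,-1]}'; python3 -m inch '{"xyz":[[0,0,-0.5],[0,0,0],[0,0,0]],"twist":[0,0,0],"fingers":[-1,-1,-1]}'
```

```text
time: 13.73
tool_pos: [557.7, -234.3, 116.7]
tool_rot: [[-0.0, -0.973, -0.232], [-0.0, -0.232, 0.973], [-1.0, 0.0, -0.0]]
wrist_force: [-0.3, 0.7, -2.8]
grip_width: 14.6
time: 13.98
tool_pos: [557.7, -234.3, 116.5]
tool_rot: [[0.0, -0.973, -0.232], [-0.0, -0.232, 0.973], [-1.0, -0.0, -0.0]]
wrist_force: [-1.1, 0.4, 0.8]
grip_width: 14.5
```

Contact is starting: fz went from -2.8 to +0.8. One more small step, then open and rise.

```bash
python3 -m inch '{"xyz":[[0,0,-0.3],[0,0,0],[0,0,0],[0,0,0],[0,0,0],[0,0,0],[0,0,0],[0,0,0],[0,0,0]],"twist":[0,0,0,0,0,0,0,0,0],"fingers":[-1,-1,-0.6,-0.5,-0.4,-0.2,-0.15,-0.15,-0.15]}'; python3 -m inch '{"xyz":[[0,0,4],[0,0,8],[0,0,15],[0,0,20],[0,0,20],[0,0,20],[0,0,20],[0,0,20],[0,0,20],[-20,0,10],[-30,0,0],[-30,0,0],[-30,0,0],[-30,0,0],[-30,0,0],[-20,0,0],[0,0,0],[0,0,0]],"twist":[0,0,0,0,0,0,0,0,0,0,0,0,0,0,0,0,0,0],"fingers":[-0.15,-0.15,-0.15,-0.15,-0.15,-0.15,-0.15,-0.15,-0.15,-0.15,-0.15,-0.15,-0.15,-0.15,-0.15,-0.15,-0.15,-0.15]}'; python3 - <<'E'
from h import *
a,_=snap('side','s6'); b,d=snap('top','t6');cv2.imwrite('pics/s6c.png',np.hstack([cv2.resize(a[80:380,150:370],(411,560),interpolation=2),cv2.resize(b[120:260,330:440],(385,490))[:490] if 0 else cv2.resize(b[120:280,330:440],(385,560))]))
W=world('top',d);v,u=np.mgrid[:384,:512]
m=(u>345)&(u<425)&(v>150)&(v<240)&(W[...,2]>60)&(W[...,2]<85);print(m.sum(),W[m].mean(0),W[m].max(0))
m=(u>345)&(u<405)&(v>175)&(v<240)&(W[...,2]>29)&(W[...,2]<45);print(m.sum(),W[m].mean(0))
E
```

```text
time: 14.73
tool_pos: [557.8, -234.3, 115.9]
tool_rot: [[0.0, -0.973, -0.232], [-0.0, -0.232, 0.973], [-1.0, -0.0, -0.0]]
wrist_force: [-0.0, 0.8, 0.4]
grip_width: 36.3
time: 16.23
tool_pos: [367.1, -234.3, 273.9]
tool_rot: [[0.002, -0.973, -0.231], [-0.001, -0.231, 0.973], [-1.0, -0.001, -0.001]]
wrist_force: [0.7, -0.7, 0.3]
grip_width: 36.4
82 [ 555.73141703 -232.65297523   71.93205485] [ 563.37130831 -226.3311248    75.95773277]
379 [ 555.19301015 -230.76852872   37.22330598]
```

View pics/s6c.png

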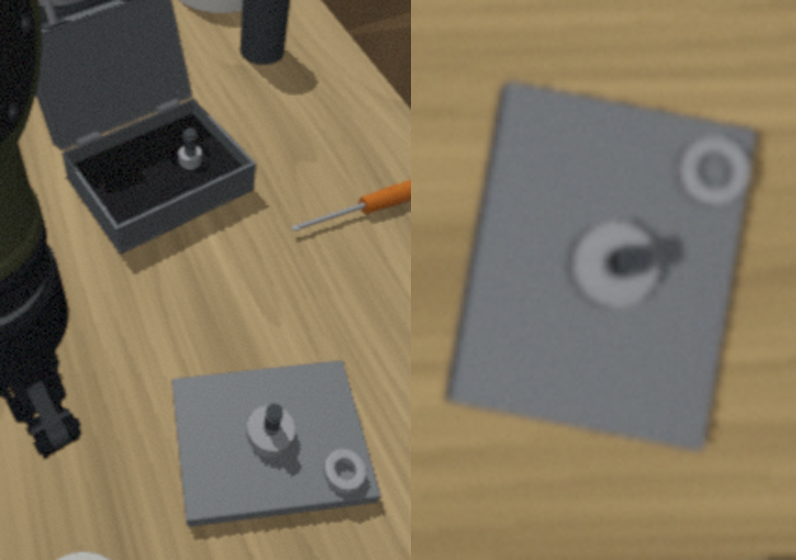

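The wide gauge stands upright at the plate's middle, (555.7, -232.7) against (557.4, -233.4). The lid is open, the narrow gauge is in its well, and the robot is clear, so I'm handing in.

```bash
python3 -c "
from rig import manip
print(manip.close_job())"
```

```text
the job is handed in; nothing more can be done
None
```

The job is done and handed in at about 16 s of the 48 s allowed. I swung the lid by its handle almost to its stop and let it go. Then I lifted the wide gauge out of the -x well and set it down in the middle of the surface plate.

- **Gauge on the plate:** the last images show it upright, with its measured centre about 2 mm from the plate's (555.7, -232.7 against 557.4, -233.4). The top of its handle reads 72–76 mm, against the 74 mm expected. The reading on its head was a few mm further off in y, but it covers only part of the surface.
- **Rest of the scene:** the lid is open on its own, the narrow gauge is in its well, the ring looks undisturbed and the robot is clear of everything.
- **Forces:** the wrist forces printed after each move stayed below about 9 N. No check failed.

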